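Swap the tall and the squat parts cup on the pencil assembly board

TASK

On the pencil assembly board, swap the tall cup and the squat cup, so that each ends up standing upright in the middle of the round cork spot where the other one stood. There are small parts in both, so keep them upright all the way, and leave the cup with the handle where it stands.

Things in the scene. Friction and masses are not known exactly. Their poses are not given: they have to be found in the camera images.
- tall_center (a point): The tall narrow cup: a straight round pewter cup, 42 mm in diameter and 80 mm high, open at the top (wall 3 mm), no handle, with steel pencil tips lying inside well below the rim; about 0.2 kg. At the start it stands on one end spot of the board. This point is on its axis, half-way up (40 mm above its underside, 40 mm below its rim); z along its axis, up.
- squat_center (a point): The squat wide cup: a straight round pewter cup, 54 mm in diameter and 46 mm high, open at the top (wall 3 mm), no handle, with brass clutch jaws lying inside below the rim; about 0.2 kg. At the start it stands on the other end spot of the board. This point is on its axis, half-way up (23 mm above its underside, 23 mm below its rim); z along its axis, up.
- board: The fixed wooden assembly board, 110 mm (x) by 330 mm (y) by 12 mm thick, flat on the black granite counter. Its flat top, 12 mm above the counter, carries three flush round cork spots, 72 mm in diameter, in a row along its long y axis: at y = -110 mm, 0 and +110 mm (x = 0). The two end spots hold the two cups at the start (either way round); the middle spot is empty and may be used for parking a cup. Origin: centre of its underside, on the counter; z up.
- handled: A third pewter cup, to be left alone: 52 mm in diameter, 60 mm high, empty, with a loop handle that stands out 23 mm on its y side; it stands on the bare counter just beyond the board, 130 to 170 mm from the board's centre line on the side away from the robot. Origin: centre of its underside; z up.
There are look-alikes about, which are no part of the job. Leave any purple look-alike of the part that bears tall_center alone.

How it is judged (in metres and radians):
At the end, for the whole second after the job is handed in: The tall cup stands on the end spot where the squat cup was, and the squat cup on the end spot where the tall one was, each within 16 mm of the spot's centre along the board and across it, standing on the board, upright within 10 degrees, and at rest (((y of tall_center in the frame of board between 0.094 and 0.126 m and x of tall_center in the frame of board between -0.016 and 0.016 m and z of tall_center in the frame of board between 0.046 and 0.06 m and y of squat_center in the frame of board between -0.126 and -0.094 m and x of squat_center in the frame of board between -0.016 and 0.016 m and z of squat_center in the frame of board between 0.029 and 0.043 m) or (y of tall_center in the frame of board between -0.126 and -0.094 m and x of tall_center in the frame of board between -0.016 and 0.016 m and z of tall_center in the frame of board between 0.046 and 0.06 m and y of squat_center in the frame of board between 0.094 and 0.126 m and x of squat_center in the frame of board between -0.016 and 0.016 m and z of squat_center in the frame of board between 0.029 and 0.043 m)) and distance of each of tall_center, squat_center from where it was at the start of the episode above 0.17 m and angle between each of tall_center, squat_center's own z axis and vertical below 0.17 rad and linear speed of each of tall, squat below 0.02 m/s); the robot touches nothing.
It fails at once if the tall or the squat cup tips more than 30 degrees, so that its parts would spill (angle between any of tall_center, squat_center's own z axis and vertical above 0.52 rad).
It fails at once if the cup with the handle is shifted more than 25 mm (distance of handled from where it was at the start of the episode above 0.025 m).
It also fails if it takes over 64 s, if anything falls off the work surface, if the arm or the gripper's body presses on something with over 40 N, if the wrist force passes 120 N, or if a joint passes its speed limit or range.

ROBOT

A 6-joint arm with a two-finger parallel gripper is mounted at the origin on the work surface. World frame = base frame: x ahead of the robot, y to its left, z up, the work surface at z = 0. Lengths are in mm, angles in rad, forces in N, time in s.
With the tool pointing down it reaches from about 400 to 925 mm from the base axis. Payload 12.5 kg.
Tool frame: the origin (TCP) lies on the centre line of the jaws, within the pads' length; the fingertips stand 19 mm ahead of it and the grasp point (between the pads) is the TCP; z points along the fingers, y is the line along which they close (so a half turn about z gives the same grasp; the last joint's range is limited). The gripper opens to 95 mm and grips with 3 to 60 N. Pads are 20 mm wide; open, the fingers measure 119 mm over their backs; the gripper's body (75 mm by 180 mm) begins 59 mm behind the grasp point.
Start: joints at [1.121, 0.491, 1.559, -0, 1.092, -0.106], TCP at [210.65, 588.448, 233.661] pointing down, gripper open.
Joint ranges: [-3.1, 3.1], [-0.84, 2.19], [0.05, 2.79], [-1.13, 4.28], [0.06, 2.93], [-2.69, 2.69]. Speed limits (rad/s): [2.22, 2.22, 2.79, 3.14, 3.14, 3.14].

INTERFACE

Orientations are given as [roll, pitch, yaw] about the fixed x, y, z axes, in that order (R = Rz(yaw) Ry(pitch) Rx(roll)).
In Python, from cell import state, read_camera, job_done gives the robot as it stands.
- The arm moves only by the tool arm_command, never from a script. Its argument "deltas" is a list of rows, each an object of numbers: "dx", "dy", "dz": the shift along the world's x, y, z in m; "yaw": the turn about the world's z in degrees. In form: [{"dx": .., "dy": .., "dz": .., "yaw": ..}, ...]. A call has 1 to 20 rows; each row shifts and turns the commanded pose from where the row before left it; what a row does not reach is not made up. A row lasts 1/10 s, in which the tool goes at most 50 mm and 8.59 degrees, less where a joint would pass 70% of its speed; a pose out of reach is approached as far as the arm can. A call with a gripper value outside its range is refused whole. "gripper" is the finger opening in m, from 0 to 0.0951, set as the call begins (left out, the last holds). The fingers move at their own pace and stop on an object; the grip force is fixed at half the most. Time passes only in rows, so rows that do not move let the fingers close. It gives the time, the measured TCP pose, the force, the opening and the grip force at its end, in the units of the state.
- state(): the state, without advancing time (a new reading comes with each control period).
- read_camera(name): name is "scene" or "side" or "wrist"; returns a dict with "color" (384x512x3 uint8, red, green, blue), "range_z" (384x512 float32, mm along the optical axis (not along the pixel's ray), 0 where there is no reading), "fx", "fy", "cx", "cy" (pixels), "extrinsics" (4x4, takes a point from camera to world coordinates). Camera axes: x right, y up, looking along -z (the intrinsics and any distortion apply to the point x, -y, -z); pixel columns grow to the right and rows downward; lengths in mm; the calibration is good to about 2 mm. The wrist camera is an equidistant fisheye: a pixel r from the principal point sees the ray r / f radians off the axis. A picture is of the moment at which its call begins.
- job_done(): hands the job in; it is judged then, once.
The state is a dict: "t": time; "joints": joint angles; "qvel": joint speeds; "tau": joint torques, N m; "eef_pos": TCP position; "tcp_rot": TCP orientation; "ft_force": force on the tool from outside, world axes, zero at the start; "moment": the same for the moment, N m; "opening": opening from 0.0 (shut) to 1.0 (fully open); "grip_force": force on a finger pad.
Only numpy, scipy, OpenCV 4.12 (cv2) and the standard library are available. Lean on these libraries where they do the work, as an engineer would, in place of code of your own. Each camera call takes 0.05 s, during which the arm holds its last target. There are 200 camera calls.

## Working session

There is one attempt and no reset: what is moved stays moved. The work goes in short steps, Python scripts to look and compute and a tool call to move; the robot and the scene stay as the last step left them, time stands still between calls to the robot, and variables do not carry over. Pictures are saved under pics/ and viewed, at most 10 in all, crops included, and the job is handed in when it is done.

Besides the shell and the picture viewer there is one more tool, called in YAML: its name, and indented under it one key for each argument. arm_command: Moves the arm, as the interface text tells. Its arguments: {"type":"object","properties":{"deltas":{"type":"array"},"gripper":{"type":"number"}},"required":["deltas"]}

```bash
mkdir -p pics; ls; python3 - <<'E'
from cell import state, read_camera
import cv2, numpy as np
s=state(); print(s['t'],s['eef_pos'],s['tcp_rot'],s['opening'])
ims=[]
for n in ("scene","side"):
    c=read_camera(n); np.savez(f'pics/{n}0.npz',**c); ims.append(c['color'][...,::-1])
    print(n,c['fx'],c['fy'],c['cx'],c['cy'],c['extrinsics'].round(3).tolist())
    cv2.imwrite(f'pics/{n}0.png',ims[-1])
E
```

```text
pics
0.0 [210.56346646 588.20423448 233.07553571] [-3.14045920e+00 -9.79592965e-05  2.79777395e+00] 0.9996408787824953
scene 348.8987296841031 348.8987296841031 255.1486069920372 194.6466632023104 [[-0.013, -0.745, 0.667, 1093.688], [1.0, -0.009, 0.008, 41.286], [-0.0, 0.667, 0.745, 594.393], [0.0, 0.0, 0.0, 1.0]]
side 380.21840436664723 380.21840436664723 256.45616010370173 194.83229160611236 [[0.867, 0.242, -0.436, 356.062], [-0.499, 0.446, -0.743, -435.608], [0.015, 0.862, 0.507, 401.147], [0.0, 0.0, 0.0, 1.0]]
```

View pics/scene0.png

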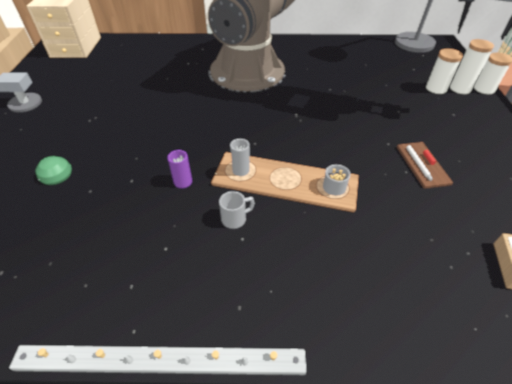

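View pics/side0.png

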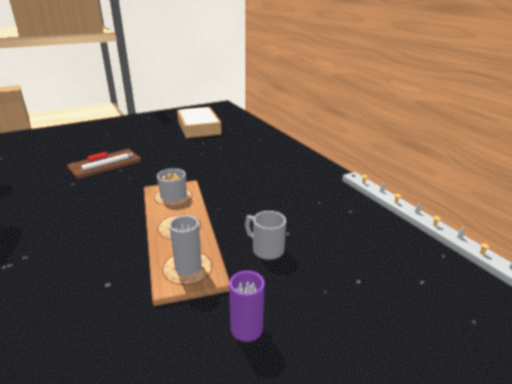

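Scene view: the tall pewter cup is at (240,158), the purple look-alike at (180,170), the handled mug at (233,210), the squat cup at (336,180), with the empty middle spot at (286,178). By the description, the tall cup is the grey one on the board's end spot at (240,158). The side view agrees: tall (186,246), squat (172,186), mug (268,235), purple (247,305). Next I'll measure and check with a crop.

```bash
cat > h.py <<'E'
import numpy as np, cv2
from scipy.optimize import least_squares
def cloud(c):
    v,u=np.mgrid[0:384,0:512]; d=c['range_z']
    p=np.stack([(u-c['cx'])/c['fx']*d,-(v-c['cy'])/c['fy']*d,-d,np.ones_like(d)],-1)@c['extrinsics'].T
    p=p[...,:3]; p[d==0]=np.nan; return p
def circ(q,r):   # fit centre with known outer radius to side points
    return least_squares(lambda s:np.hypot(*(q-s).T)-r,q.mean(0),loss='soft_l1',f_scale=2)
def board(c,p):
    hsv=cv2.cvtColor(c['color'],cv2.COLOR_RGB2HSV)
    with np.errstate(invalid='ignore'):
        m=(hsv[...,1]>70)&(hsv[...,0]<25)&(hsv[...,2]>60)&(abs(p[...,2]-12)<10)&(p[...,0]>350)&(p[...,0]<850)&(abs(p[...,1])<420)
    n,l,s,_=cv2.connectedComponentsWithStats(cv2.morphologyEx(m.astype(np.uint8),cv2.MORPH_CLOSE,np.ones((5,5))))
    k=1+s[1:,4].argmax(); m&=(l==k)
    return cv2.minAreaRect(p[m][:,:2].astype(np.float32)),np.median(p[m][:,2]),m
def cups(p,px,c,r,h):
    u,v=px; w=p[v-32:v+32,u-32:u+32].reshape(-1,3)
    a=p[v,u]; q=w[(np.linalg.norm(w[:,:2]-a[:2],axis=1)<r*2)&(w[:,2]>h[0])&(w[:,2]<h[1])]
    return q
E
python3 - <<'E'
from h import *
for n,pts in (("scene",dict(tall=(240,160,21,(25,85)),squat=(336,188,27,(20,52)),mug=(230,213,26,(10,52)),purple=(181,174,21,(10,70)))),
          ("side",dict(tall=(187,250,21,(25,85)),squat=(172,193,27,(20,52)),mug=(272,238,26,(10,52)),purple=(247,310,21,(10,70))))):
    c=dict(np.load(f'pics/{n}0.npz')); p=cloud(c)
    r,z,m=board(c,p); print(n,'board',r,z,'corners',cv2.boxPoints(r).round(0).tolist())
    for k,(u,v,rad,h) in pts.items():
        q=cups(p,(u,v),c,rad,h); f=circ(q[:,:2],rad); f2=least_squares(lambda s:np.hypot(q[:,0]-s[0],q[:,1]-s[1])-s[2],[*f.x,rad],loss='soft_l1',f_scale=2)
        w=p[v-45:v+32,u-25:u+25].reshape(-1,3); w=w[np.linalg.norm(w[:,:2]-f.x,axis=1)<rad+4]
        print(k,p[v,u].round(0),f.x.round(1),'free',f2.x.round(1),len(q),'top',np.percentile(w[:,2],99).round(1))
im=cv2.imread('pics/scene0.png')[125:235,160:370]; cv2.imwrite('pics/crop0.png',cv2.resize(im,None,fx=3.5,fy=3.5,interpolation=2))
E
```

```text
scene board ((514.4068603515625, 106.1236801147461), (329.72454833984375, 121.96575927734375), 76.24649810791016) 11.564787597354382 corners [[416.0, -40.0], [534.0, -69.0], [613.0, 252.0], [494.0, 281.0]]
tall [512.  -0.  62.] [492.8  -0.6] free [494.5  -0.5  19. ] 456 top 92.4
squat [571. 212.  35.] [546.2 215.2] free [548.  214.6  23.9] 457 top 58.6
mug [655. -15.  50.] [631.3 -10.6] free [631.7 -10.8  24.4] 563 top 60.5
purple [ 541. -132.   44.] [ 519.7 -137.2] free [ 521.5 -136.7   19.1] 441 top 80.1
side board ((518.2821044921875, 111.87073516845703), (349.32550048828125, 111.73976135253906), 76.8115005493164) 12.521478841894037 corners [[424.0, -45.0], [533.0, -71.0], [613.0, 269.0], [504.0, 295.0]]
tall [486. -23.  61.] [492.1  -1.3] free [491.5  -3.   19.1] 1123 top 93.0
squat [535. 190.  31.] [544.  214.6] free [543.6 213.   24.9] 531 top 59.0
mug [621. -35.  41.] [629.2 -12. ] free [628.7 -12.8  24.5] 914 top 61.0
purple [ 510. -156.   55.] [ 519.2 -137.9] free [ 518.2 -139.8   18.8] 1423 top 81.1
```

View pics/crop0.png

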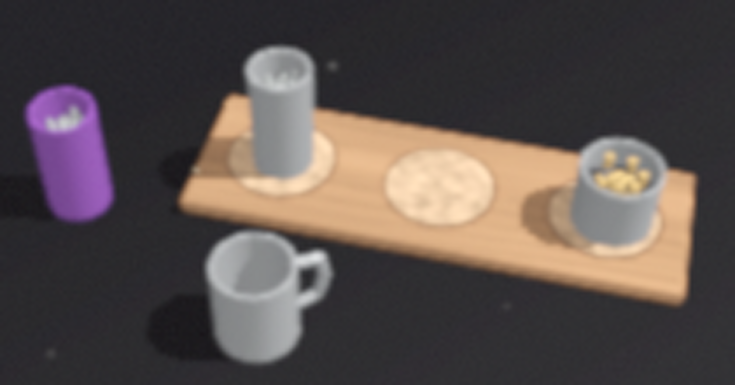

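The crop confirms it: grey tall cup with steel tips on the left spot, squat cup with brass jaws on the right spot, and the purple cup and handled mug both off the board. Now the cork spot centres.

```bash
python3 - <<'E'
from h import *
for n,px in (("scene",(286,178)),("side",(172,228))):
    c=dict(np.load(f'pics/{n}0.npz')); p=cloud(c)
    # rectify board plane z=12 at 1 px/mm, origin (400,-90)
    E=np.linalg.inv(c['extrinsics']); X,Y=np.meshgrid(np.arange(400,640),np.arange(-90,310))
    P=np.stack([X,Y,0*X+12,0*X+1],-1)@E.T; u=c['cx']+c['fx']*P[...,0]/-P[...,2]; v=c['cy']-c['fy']*P[...,1]/-P[...,2]
    im=cv2.remap(c['color'],u.astype(np.float32),v.astype(np.float32),cv2.INTER_LINEAR)
    hsv=cv2.cvtColor(im,cv2.COLOR_RGB2HSV); m=((hsv[...,1]<125)&(hsv[...,2]>150)&(hsv[...,1]>40)).astype(np.uint8)
    m=cv2.morphologyEx(m,cv2.MORPH_OPEN,np.ones((5,5)))
    nn,l,s,ce=cv2.connectedComponentsWithStats(m)
    for i in range(1,nn):
        if s[i,4]>600: print(n,s[i],(ce[i]+[400,-90]).round(1))
    w=((hsv[...,1]>60)&(hsv[...,0]<25)&(hsv[...,2]>70)).astype(np.uint8)
    print('wood',cv2.minAreaRect(np.argwhere(w)[:,::-1].astype(np.float32)+np.float32([400,-90])))
    cv2.imwrite(f'pics/rect_{n}.png',im[...,::-1])
E
python3 -c "
import cv2,numpy as np
cv2.imwrite('pics/rect.png',np.hstack([cv2.imread(f'pics/rect_{n}.png') for n in('scene','side')]))"
```

```text
scene [   29    24   186   342 30155] [525.5 100.8]
scene [  83  299   42   39 1031] [506.3 228.3]
wood ((520.6021728515625, 103.68242645263672), (335.797607421875, 128.20834350585938), 76.27481079101562)
side [  55   61   26   62 1035] [466.9   0.9]
side [  80  170   75   64 1518] [504.5 119.2]
side [106 279  19  55 668] [514.8 215.5]
wood ((519.97900390625, 121.02570343017578), (388.0087585449219, 114.78133392333984), 76.1485824584961)
```

View pics/rect.png

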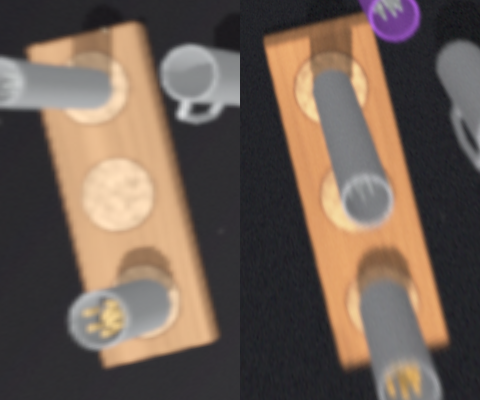

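arm_command:
  deltas:
    - {"dx":0.028,"dy":-0.05,"yaw":-8.4}
    - {"dx":0.028,"dy":-0.04,"yaw":-8.4}
    - {"dx":0.028,"dy":-0.04,"yaw":-8.4}
    - {"dx":0.028,"dy":-0.04,"yaw":-8.4}
    - {"dx":0.028,"dy":-0.04,"yaw":-8.4}
    - {"dx":0.028,"dy":-0.04,"yaw":-8.4}
    - {"dx":0.028,"dy":-0.04,"yaw":-8.4}
    - {"dx":0.028,"dy":-0.04,"yaw":-8.4}
    - {"dx":0.028,"dy":-0.04,"yaw":-8.4}
    - {"dx":0.029,"dy":-0.04,"yaw":-8.4}
    - {"dy":-0.04}
    - {"dy":-0.04}
    - {"dy":-0.04}
    - {"dy":-0.04}
    - {"dy":-0.019}
    - {}
  gripper: 0.095

```text
$.deltas[0]: bad value
```

The rectified pair (1 px/mm, left half scene, right half side) shows the middle spot at (118,194), one end spot at (93,88) and (332,90), and the other at (143,300) and (383,300). In world coordinates that gives A (492,-1), M (517.5,105.5) and B (543,212), 110 mm apart at about 76.5°, as expected. The move was refused, so I'll resend it with full keys and shorter rows.

arm_command:
  deltas:
    - {"dx":0.02,"dy":-0.04,"dz":0,"yaw":-8.4}
    - {"dx":0.02,"dy":-0.04,"dz":0,"yaw":-8.4}
    - {"dx":0.02,"dy":-0.04,"dz":0,"yaw":-8.4}
    - {"dx":0.02,"dy":-0.04,"dz":0,"yaw":-8.4}
    - {"dx":0.02,"dy":-0.04,"dz":0,"yaw":-8.4}
    - {"dx":0.02,"dy":-0.04,"dz":0,"yaw":-8.4}
    - {"dx":0.02,"dy":-0.04,"dz":0,"yaw":-8.4}
    - {"dx":0.02,"dy":-0.04,"dz":0,"yaw":-8.4}
    - {"dx":0.02,"dy":-0.04,"dz":0,"yaw":-8.4}
    - {"dx":0.02,"dy":-0.04,"dz":0,"yaw":-8.4}
    - {"dx":0.02,"dy":-0.04,"dz":0,"yaw":0}
    - {"dx":0.02,"dy":-0.04,"dz":0,"yaw":0}
    - {"dx":0.02,"dy":-0.04,"dz":0,"yaw":0}
    - {"dx":0.02,"dy":-0.04,"dz":0,"yaw":0}
    - {"dx":0.002,"dy":-0.029,"dz":0,"yaw":0}
    - {"dx":0,"dy":0,"dz":0,"yaw":0}
    - {"dx":0,"dy":0,"dz":0,"yaw":0}
  gripper: 0.095

```text
t: 1.8
eef_pos: [492.5, -0.9, 233.4]
tcp_rot: [-3.141, -0.0, 1.33]
ft_force: [0.5, 1.4, 0.9]
opening: 1.0
grip_force: 0.0
```

arm_command:
  deltas:
    - {"dx":0,"dy":0,"dz":-0.03,"yaw":0}
    - {"dx":0,"dy":0,"dz":-0.03,"yaw":0}
    - {"dx":0,"dy":0,"dz":-0.03,"yaw":0}
    - {"dx":0,"dy":0,"dz":-0.03,"yaw":0}
    - {"dx":0,"dy":0,"dz":-0.02,"yaw":0}
    - {"dx":0,"dy":0,"dz":-0.02,"yaw":0}
    - {"dx":0,"dy":0,"dz":-0.01,"yaw":0}
    - {"dx":0,"dy":0,"dz":0,"yaw":0}
    - {"dx":0,"dy":0,"dz":0,"yaw":0}

```text
t: 2.7
eef_pos: [492.9, -0.1, 64.2]
tcp_rot: [3.141, -0.0, 1.332]
ft_force: [-0.7, -0.4, 0.8]
opening: 1.0
grip_force: 0.0
```

arm_command:
  deltas:
    - {"dx":0,"dy":0,"dz":0,"yaw":0}
    - {"dx":0,"dy":0,"dz":0,"yaw":0}
    - {"dx":0,"dy":0,"dz":0,"yaw":0}
    - {"dx":0,"dy":0,"dz":0,"yaw":0}
    - {"dx":0,"dy":0,"dz":0,"yaw":0}
    - {"dx":0,"dy":0,"dz":0,"yaw":0}
    - {"dx":0,"dy":0,"dz":0,"yaw":0}
    - {"dx":0,"dy":0,"dz":0,"yaw":0}
    - {"dx":0,"dy":0,"dz":0,"yaw":0}
    - {"dx":0,"dy":0,"dz":0,"yaw":0}
  gripper: 0.03

```text
t: 3.7
eef_pos: [492.7, -0.6, 63.6]
tcp_rot: [3.142, 0.0, 1.332]
ft_force: [0.3, -0.5, 0.0]
opening: 0.436
grip_force: 30.0
```

arm_command:
  deltas:
    - {"dx":0,"dy":0,"dz":0.01,"yaw":0}
    - {"dx":0,"dy":0,"dz":0.015,"yaw":0}
    - {"dx":0,"dy":0,"dz":0.015,"yaw":0}
    - {"dx":0.002,"dy":0.009,"dz":0,"yaw":0}
    - {"dx":0.004,"dy":0.018,"dz":0,"yaw":0}
    - {"dx":0.006,"dy":0.024,"dz":0,"yaw":0}
    - {"dx":0.006,"dy":0.024,"dz":0,"yaw":0}
    - {"dx":0.005,"dy":0.02,"dz":0,"yaw":0}
    - {"dx":0.002,"dy":0.011,"dz":0,"yaw":0}
    - {"dx":0,"dy":0,"dz":0,"yaw":0}
    - {"dx":0,"dy":0,"dz":-0.015,"yaw":0}
    - {"dx":0,"dy":0,"dz":-0.015,"yaw":0}
    - {"dx":0,"dy":0,"dz":-0.006,"yaw":0}
    - {"dx":0,"dy":0,"dz":-0.003,"yaw":0}
    - {"dx":0,"dy":0,"dz":0,"yaw":0}
    - {"dx":0,"dy":0,"dz":0,"yaw":0}

```text
t: 5.3
eef_pos: [517.9, 105.3, 65.1]
tcp_rot: [3.141, -0.0, 1.331]
ft_force: [-0.7, 0.0, -2.5]
opening: 0.436
grip_force: 30.0
```

arm_command:
  deltas:
    - {"dx":0,"dy":0,"dz":-0.001,"yaw":0}
    - {"dx":0,"dy":0,"dz":0,"yaw":0}

```text
t: 5.5
eef_pos: [517.8, 105.5, 63.9]
tcp_rot: [3.141, -0.0, 1.332]
ft_force: [-0.4, -0.1, -2.6]
opening: 0.434
grip_force: 30.0
```

arm_command:
  deltas:
    - {"dx":0,"dy":0,"dz":0,"yaw":0}
    - {"dx":0,"dy":0,"dz":0,"yaw":0}
    - {"dx":0,"dy":0,"dz":0,"yaw":0}
    - {"dx":0,"dy":0,"dz":0,"yaw":0}
    - {"dx":0,"dy":0,"dz":0,"yaw":0}
    - {"dx":0,"dy":0,"dz":0,"yaw":0}
    - {"dx":0,"dy":0,"dz":0,"yaw":0}
    - {"dx":0,"dy":0,"dz":0,"yaw":0}
    - {"dx":0,"dy":0,"dz":0.02,"yaw":0}
    - {"dx":0,"dy":0,"dz":0.03,"yaw":0}
    - {"dx":0,"dy":0,"dz":0.04,"yaw":0}
    - {"dx":0,"dy":0,"dz":0.03,"yaw":0}
    - {"dx":0.004,"dy":0.02,"dz":0,"yaw":0}
    - {"dx":0.008,"dy":0.03,"dz":0,"yaw":0}
    - {"dx":0.008,"dy":0.03,"dz":0,"yaw":0}
    - {"dx":0.007,"dy":0.029,"dz":0,"yaw":0}
    - {"dx":0,"dy":0,"dz":0,"yaw":0}
  gripper: 0.095

```text
t: 7.2
eef_pos: [545.0, 217.0, 183.5]
tcp_rot: [3.141, -0.001, 1.334]
ft_force: [-0.6, -1.2, 0.6]
opening: 0.997
grip_force: 0.0
```

```bash
python3 - <<'E'
from cell import state, read_camera
import cv2, numpy as np
ims=[]
for n in ("scene","side"):
    c=read_camera(n); np.savez(f'pics/{n}1.npz',**c); i=c['color'][...,::-1]
    ims.append(i[60:300,60:420])
cv2.imwrite('pics/b1.png',np.hstack(ims))
s=state();print(s['t'],s['eef_pos'],s['ft_force'])
E
```

```text
7.3 [544.30384796 214.62332216 183.33830458] [-0.13405072 -0.01178114 -0.31678806]
```

View pics/b1.png

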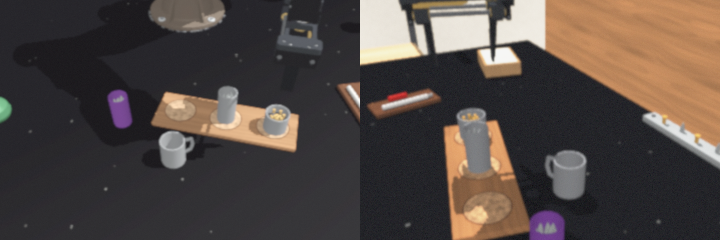

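Tall cup stands upright on the middle spot (crop 227,106); the squat cup is untouched at (277,121), and the left spot is empty at (180,110). Now the squat cup.

arm_command:
  deltas:
    - {"dx":0,"dy":0,"dz":-0.03,"yaw":0}
    - {"dx":0,"dy":0,"dz":-0.03,"yaw":0}
    - {"dx":0,"dy":0,"dz":-0.03,"yaw":0}
    - {"dx":0,"dy":0,"dz":-0.02,"yaw":0}
    - {"dx":0,"dy":0,"dz":-0.02,"yaw":0}
    - {"dx":0,"dy":0,"dz":-0.008,"yaw":0}
    - {"dx":0,"dy":0,"dz":0,"yaw":0}
    - {"dx":0,"dy":0,"dz":0,"yaw":0}

```text
t: 8.1
eef_pos: [545.0, 214.1, 46.4]
tcp_rot: [3.141, -0.0, 1.331]
ft_force: [-0.7, 0.0, -0.2]
opening: 1.002
grip_force: 0.0
```

arm_command:
  deltas:
    - {"dx":0,"dy":0,"dz":0,"yaw":0}
    - {"dx":0,"dy":0,"dz":0,"yaw":0}
    - {"dx":0,"dy":0,"dz":0,"yaw":0}
    - {"dx":0,"dy":0,"dz":0,"yaw":0}
    - {"dx":0,"dy":0,"dz":0,"yaw":0}
    - {"dx":0,"dy":0,"dz":0,"yaw":0}
    - {"dx":0,"dy":0,"dz":0,"yaw":0}
    - {"dx":0,"dy":0,"dz":0,"yaw":0}
    - {"dx":0,"dy":0,"dz":0,"yaw":0}
  gripper: 0.04

```text
t: 9.0
eef_pos: [544.7, 214.5, 45.7]
tcp_rot: [3.141, -0.0, 1.332]
ft_force: [-0.2, 0.4, 1.4]
opening: 0.559
grip_force: 30.0
```

arm_command:
  deltas:
    - {"dx":0,"dy":0,"dz":0.01,"yaw":0}
    - {"dx":0,"dy":0,"dz":0.02,"yaw":0}
    - {"dx":0,"dy":0,"dz":0.03,"yaw":0}
    - {"dx":0,"dy":0,"dz":0.03,"yaw":0}
    - {"dx":0,"dy":0,"dz":0.02,"yaw":0}
    - {"dx":0,"dy":0,"dz":0,"yaw":0}
    - {"dx":-0.003,"dy":-0.012,"dz":0,"yaw":0}
    - {"dx":-0.006,"dy":-0.024,"dz":0,"yaw":0}
    - {"dx":-0.007,"dy":-0.03,"dz":0,"yaw":0}
    - {"dx":-0.007,"dy":-0.03,"dz":0,"yaw":0}
    - {"dx":-0.007,"dy":-0.03,"dz":0,"yaw":0}
    - {"dx":-0.007,"dy":-0.03,"dz":0,"yaw":0}
    - {"dx":-0.007,"dy":-0.03,"dz":0,"yaw":0}
    - {"dx":-0.006,"dy":-0.02,"dz":0,"yaw":0}
    - {"dx":-0.003,"dy":-0.01,"dz":0,"yaw":0}
    - {"dx":0,"dy":0,"dz":0,"yaw":0}
    - {"dx":0,"dy":0,"dz":0,"yaw":0}

```text
t: 10.7
eef_pos: [491.5, -1.3, 155.3]
tcp_rot: [-3.141, -0.0, 1.331]
ft_force: [0.2, -0.5, -1.6]
opening: 0.557
grip_force: 30.0
```

arm_command:
  deltas:
    - {"dx":0,"dy":0,"dz":-0.01,"yaw":0}
    - {"dx":0,"dy":0,"dz":-0.025,"yaw":0}
    - {"dx":0,"dy":0,"dz":-0.03,"yaw":0}
    - {"dx":0,"dy":0,"dz":-0.025,"yaw":0}
    - {"dx":0,"dy":0,"dz":-0.012,"yaw":0}
    - {"dx":0,"dy":0,"dz":-0.005,"yaw":0}
    - {"dx":0,"dy":0,"dz":-0.002,"yaw":0}
    - {"dx":0,"dy":0,"dz":-0.001,"yaw":0}
    - {"dx":0,"dy":0,"dz":0,"yaw":0}
    - {"dx":0,"dy":0,"dz":0,"yaw":0}

```text
t: 11.7
eef_pos: [492.0, -1.6, 46.3]
tcp_rot: [3.14, -0.0, 1.332]
ft_force: [-0.9, -0.4, -1.3]
opening: 0.557
grip_force: 30.0
```

arm_command:
  deltas:
    - {"dx":0,"dy":0,"dz":0,"yaw":0}
    - {"dx":0,"dy":0,"dz":0,"yaw":0}
    - {"dx":0,"dy":0,"dz":0,"yaw":0}
    - {"dx":0,"dy":0,"dz":0,"yaw":0}
    - {"dx":0,"dy":0,"dz":0,"yaw":0}
    - {"dx":0,"dy":0,"dz":0,"yaw":0}
    - {"dx":0,"dy":0,"dz":0,"yaw":0}
    - {"dx":0,"dy":0,"dz":0,"yaw":0}
    - {"dx":0,"dy":0,"dz":0.02,"yaw":0}
    - {"dx":0,"dy":0,"dz":0.04,"yaw":0}
    - {"dx":0,"dy":0,"dz":0.04,"yaw":0}
    - {"dx":0,"dy":0,"dz":0.04,"yaw":0}
    - {"dx":0.006,"dy":0.027,"dz":0,"yaw":0}
    - {"dx":0.007,"dy":0.03,"dz":0,"yaw":0}
    - {"dx":0.007,"dy":0.03,"dz":0,"yaw":0}
    - {"dx":0.006,"dy":0.02,"dz":0,"yaw":0}
    - {"dx":0,"dy":0,"dz":0,"yaw":0}
    - {"dx":0,"dy":0,"dz":0,"yaw":0}
  gripper: 0.095

```text
t: 13.5
eef_pos: [517.4, 105.5, 185.5]
tcp_rot: [-3.141, 0.0, 1.333]
ft_force: [0.5, -0.8, -0.1]
opening: 1.001
grip_force: 0.0
```

arm_command:
  deltas:
    - {"dx":0,"dy":0,"dz":-0.03,"yaw":0}
    - {"dx":0,"dy":0,"dz":-0.03,"yaw":0}
    - {"dx":0,"dy":0,"dz":-0.03,"yaw":0}
    - {"dx":0,"dy":0,"dz":-0.02,"yaw":0}
    - {"dx":0,"dy":0,"dz":-0.012,"yaw":0}
    - {"dx":0,"dy":0,"dz":0,"yaw":0}
    - {"dx":0,"dy":0,"dz":0,"yaw":0}

```text
t: 14.2
eef_pos: [517.9, 105.0, 64.2]
tcp_rot: [3.141, -0.0, 1.331]
ft_force: [0.3, -0.9, -0.2]
opening: 0.997
grip_force: 0.0
```

arm_command:
  deltas:
    - {"dx":0,"dy":0,"dz":0,"yaw":0}
    - {"dx":0,"dy":0,"dz":0,"yaw":0}
    - {"dx":0,"dy":0,"dz":0,"yaw":0}
    - {"dx":0,"dy":0,"dz":0,"yaw":0}
    - {"dx":0,"dy":0,"dz":0,"yaw":0}
    - {"dx":0,"dy":0,"dz":0,"yaw":0}
    - {"dx":0,"dy":0,"dz":0,"yaw":0}
    - {"dx":0,"dy":0,"dz":0,"yaw":0}
    - {"dx":0,"dy":0,"dz":0,"yaw":0}
    - {"dx":0,"dy":0,"dz":0,"yaw":0}
  gripper: 0.03

```text
t: 15.2
eef_pos: [517.7, 105.4, 63.6]
tcp_rot: [3.142, -0.0, 1.332]
ft_force: [0.5, -0.1, 0.3]
opening: 0.434
grip_force: 30.0
```

arm_command:
  deltas:
    - {"dx":0,"dy":0,"dz":0.01,"yaw":0}
    - {"dx":0,"dy":0,"dz":0.015,"yaw":0}
    - {"dx":0,"dy":0,"dz":0.015,"yaw":0}
    - {"dx":0.002,"dy":0.009,"dz":0,"yaw":0}
    - {"dx":0.005,"dy":0.019,"dz":0,"yaw":0}
    - {"dx":0.006,"dy":0.024,"dz":0,"yaw":0}
    - {"dx":0.006,"dy":0.024,"dz":0,"yaw":0}
    - {"dx":0.005,"dy":0.02,"dz":0,"yaw":0}
    - {"dx":0.002,"dy":0.011,"dz":0,"yaw":0}
    - {"dx":0,"dy":0,"dz":0,"yaw":0}
    - {"dx":0,"dy":0,"dz":-0.015,"yaw":0}
    - {"dx":0,"dy":0,"dz":-0.015,"yaw":0}
    - {"dx":0,"dy":0,"dz":-0.006,"yaw":0}
    - {"dx":0,"dy":0,"dz":-0.003,"yaw":0}
    - {"dx":0,"dy":0,"dz":-0.001,"yaw":0}
    - {"dx":0,"dy":0,"dz":0,"yaw":0}
    - {"dx":0,"dy":0,"dz":0,"yaw":0}

```text
t: 16.9
eef_pos: [543.9, 212.4, 64.2]
tcp_rot: [3.141, -0.0, 1.332]
ft_force: [-0.2, 0.1, -1.6]
opening: 0.433
grip_force: 30.0
```

arm_command:
  deltas:
    - {"dx":0,"dy":0,"dz":0,"yaw":0}
    - {"dx":0,"dy":0,"dz":0,"yaw":0}
    - {"dx":0,"dy":0,"dz":0,"yaw":0}
    - {"dx":0,"dy":0,"dz":0,"yaw":0}
    - {"dx":0,"dy":0,"dz":0,"yaw":0}
    - {"dx":0,"dy":0,"dz":0,"yaw":0}
    - {"dx":0,"dy":0,"dz":0,"yaw":0}
    - {"dx":0,"dy":0,"dz":0,"yaw":0}
    - {"dx":0,"dy":0,"dz":0.02,"yaw":0}
    - {"dx":0,"dy":0,"dz":0.04,"yaw":0}
    - {"dx":0,"dy":0,"dz":0.04,"yaw":0}
    - {"dx":0,"dy":0,"dz":0.04,"yaw":0}
    - {"dx":0,"dy":0.03,"dz":0.03,"yaw":0}
    - {"dx":0,"dy":0.04,"dz":0,"yaw":0}
    - {"dx":0,"dy":0.04,"dz":0,"yaw":0}
    - {"dx":0,"dy":0.03,"dz":0,"yaw":0}
    - {"dx":0,"dy":0,"dz":0,"yaw":0}
    - {"dx":0,"dy":0,"dz":0,"yaw":0}
    - {"dx":0,"dy":0,"dz":0,"yaw":0}
  gripper: 0.095

```text
t: 18.8
eef_pos: [543.7, 351.5, 233.6]
tcp_rot: [-3.141, 0.0, 1.331]
ft_force: [-0.1, 0.4, -0.8]
opening: 0.998
grip_force: 0.0
```

```bash
python3 - <<'E'
from cell import state, read_camera
from h import *
ims=[]
for n in ("scene","side"):
    c=read_camera(n); i=c['color'][...,::-1]; ims.append(i[60:300,60:420]); p=cloud(c)
    for k,g,rad,h in (("squat",(492,-1),27,(20,52)),("tall",(543,212),21,(25,85)),("mug",(630,-11),26,(10,52))):
        w=p.reshape(-1,3); w=w[np.linalg.norm(w[:,:2]-g,axis=1)<rad+18]; q=w[(w[:,2]>h[0])&(w[:,2]<h[1])]
        print(n,k,circ(q[:,:2],rad).x.round(1),len(q),'top',np.percentile(w[:,2],98).round(1))
cv2.imwrite('pics/b2.png',np.hstack(ims))
s=state();print(s['t'],s['eef_pos'],s['ft_force'])
E
```

```text
scene squat [493.   -0.5] 411 top 57.7
scene tall [543.9 212.3] 490 top 91.7
scene mug [631.2  -9.6] 598 top 59.8
side squat [491.2  -1.7] 979 top 58.5
side tall [542.9 212.1] 655 top 92.4
side mug [628.6 -11.4] 1013 top 60.4
18.9 [543.89318483 351.38701897 233.78521221] [-0.63422858 -0.26615952 -0.32828058]
```

View pics/b2.png

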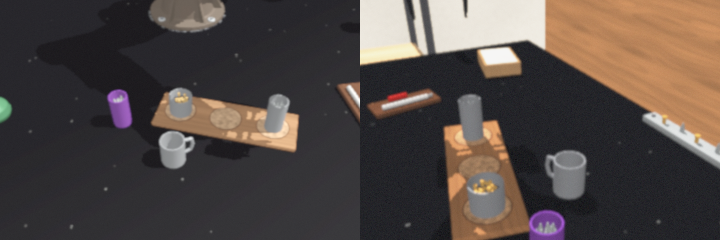

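The squat cup is centred on the left spot (crop 180,103) and the tall cup on the right spot (276,115). Both are upright, the mug hasn't moved, and the gripper is clear.

```bash
python3 -c "
from cell import job_done; print(job_done())"
```

```text
the job is handed in; nothing more can be done
None
```

The tall and squat cups are swapped: in the last images each stands upright within a few millimetres of its spot's centre, and the handled and purple cups were left alone. I handed the job in at about 19 s; no verdict came back.

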